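# Clip a circuit board into the inspection holder

### The arm

A 6-joint arm with a two-finger parallel gripper is mounted at the origin on the work surface. World frame = base frame: x ahead of the robot, y to its left, z up, the work surface at z = 0. Lengths are in mm, angles in rad, forces in N, time in s.
With the tool pointing down it reaches from about 400 to 925 mm from the base axis. Payload 12.5 kg.
Tool frame: the origin (TCP) lies at the very end of the fingers, on their centre line; the grasp point (between the pads) lies env.hold_point_z behind it (env.hold_point_z is the distance from the TCP to the grasp point, in mm); y points along the fingers, z is the direction in which the jaws open and shut, and the axes are right-handed (so a half turn about y gives the same grasp; the last joint's range is limited). The gripper opens to 95 mm and grips with 3 to 60 N. Pads are 20 mm wide; open, the fingers measure 119 mm over their backs; the gripper's body (75 mm by 180 mm) begins 59 mm behind the grasp point.
Start: joints at [1.178, 0.491, 1.559, -0, 1.092, -0.106], TCP at [176.785, 599.495, 214.661] pointing down, gripper open.
Joint ranges: [-3.1, 3.1], [-0.84, 2.19], [0.05, 2.79], [-1.13, 4.28], [0.06, 2.93], [-2.69, 2.69]. Speed limits (rad/s): [2.22, 2.22, 2.79, 3.14, 3.14, 3.14].

### API

Orientations are given as [roll, pitch, yaw] about the fixed x, y, z axes, in that order (R = Rz(yaw) Ry(pitch) Rx(roll)).
In Python, from cell import env gives the robot as it stands.
- The arm moves only by the shell command python3 -m inch 'ROWS'. ROWS is JSON, one flat list of numbers, 7 for each row, row after row: the shift along the tool's x, y, z in m, then the turn, a rotation vector about the tool's x, y, z in degrees, then the closure, from -1 (fully open) to 1 (shut). In form: [tx, ty, tz, ax, ay, az, hand, tx, ty, tz, ax, ay, az, hand, ...]. A call has 1 to 10 rows; each row shifts and turns the commanded pose from where the row before left it, along the tool's axes as they then stand; what a row does not reach is not made up. A row lasts 1/10 s, in which the tool goes at most 50 mm and 8.59 degrees, less where a joint would pass 70% of its speed; a pose out of reach is approached as far as the arm can. A call is refused whole if a number of a shift passes 0.05 or a number of a turn 8.59, either way. A call with a gripper value outside its range is refused whole. The fingers move at their own pace and stop on an object; the grip force is fixed at half the most. Time passes only in rows, so rows that do not move let the fingers close. It gives the time, the measured TCP pose, the force and the opening at its end, in the units of the state.
- env.state(): the state, without advancing time (a new reading comes with each control period).
- env.read_camera(name): name is "scene" or "top" or "wrist"; returns a dict with "pixels" (400x640x3 uint8, blue, green, red), "depth" (400x640 float32, mm along the optical axis (not along the pixel's ray), 0 where there is no reading), "mtx" (3x3 intrinsics, pixels), "R" (3x3) and "t" (3): a world point X has camera coordinates R X + t. Camera axes: x right, y down, z forward; pixel columns grow to the right and rows downward; lengths in mm; the calibration is good to about 2 mm. A picture is of the moment at which its call begins.
- env.job_done(): hands the job in, once; it reports no verdict.
The state is a dict: "t": time; "joints": joint angles; "qvel": joint speeds; "tau": joint torques, N m; "eef_pos": TCP position; "tcp_rot": TCP orientation; "ft_force": force on the tool from outside, world axes, zero at the start; "moment": the same for the moment, N m; "opening": opening from 0.0 (shut) to 1.0 (fully open).
Only numpy, scipy, OpenCV 4.12 (cv2) and the standard library are available. Lean on these libraries where they do the work, as an engineer would, in place of code of your own. Each camera call takes 0.05 s, during which the arm holds its last target.

### The job

Pick up the loose circuit board, lay it flat on the open end of the board holder with its heat sink trailing, and slide it between the rails and under the two sprung clips until both clips have ridden up over it and snapped down into the notches in its edges; then let go. How far in that happens depends on how the holder was set, so feel for it and stay gentle: never load the board against the holder with more than 35 N, let the board alone lift the clips (keep the gripper off the holder), and leave the other things on the bench where they are.

Things in the scene. Friction and masses are not known exactly. Their poses are not given: they have to be found in the camera images.
- board: green circuit board lying flat on the bench, 90 (x) x 70 (y) x 6 mm thick, 0.11 to 0.23 kg; origin at the centre of its underside. Leading edge at x = +45 mm, heat sink at the other end. Each long edge has an open notch from x = +2 to +21 mm, 11 mm deep in y, right through the board. A few chips near the leading end are only 2 mm high.
- heat_sink (a point): centre of the top of the board's finned aluminium heat sink, the place to grip: 24 (x) x 34 (y) mm, 32 mm high above the board's top face, centred at x = -28, y = 0 mm of the board. Axes as the board's.
- holder: fixed dark metal board holder; origin at the centre of its underside, x = slide-in direction, away from its open end. Flat bed 112 mm wide, 30 mm above the origin, from x = -90 to +115 mm. Two steel guide rails 8 mm high on the bed, 73 mm apart inside from x = 0 onwards, flaring to 88 mm apart at x = -40 mm. At the far end a grey crossbar (16 mm high, thumbscrews 18 mm) carries two clips and a bumper.
- laying_place (a point): point on the bed's top at x = -55, y = 0 mm of the holder: a board laid with its centre here, x along the holder's x, lies free in front of clips and straight rails. Axes as the holder's.
- snap_near (a point): point on the bed's top at x = +8, y = 0 mm of the holder: the crossbar is locked immovably anywhere within 30 mm along x, unreported. The clips snap in when the board's centre is 0 (bar nearest) to 30 mm (farthest) beyond this point; 1.5 mm further the board meets the bumper, which yields 2 mm at 4 N per mm, then is rigid. The teeth first touch the leading edge 35 to 39 mm short of the snap.
- clip_left (a joint): angle (rad) of the steel spring clip on the holder's +y side: a strip 44 x 6 mm at y = +31 mm, hinged on the crossbar, pointing to the open end, with upturned nose and a tooth 40 mm from the hinge. 0 = down (tooth 1.4 mm above the bed: empty, or snapped into a notch); about 0.1 riding on the board. Presses with 1.2 N down, 2 N riding; both together take 3 to 10 N of push.
- clip_right (a joint): the same for the clip on the holder's -y side, y = -31 mm
- meter: bystander: grey multimeter lying flat, 150 x 78 x 36 mm with a 6 mm high dial, origin at the centre of its underside
- jar: bystander: small closed jar, 48 mm across, 55 mm high, origin at the centre of its underside
- driver: bystander: screwdriver lying on the bench
- parts_tray: bystander: white parts tray 110 x 80 x 30 mm, origin at the centre of its underside
Things that resemble listed ones, but are neither listed nor needed, are in the scene too. Of the things that look like the board, the middle-sized one is meant.

How it is judged (in metres and radians):
On the way, in this order (a step that is already met when the one before it is completed fails the run):
1. the board lies flat in the holder and has lifted both clips (z of board in the frame of holder between 0.027 and 0.033 m and y of board in the frame of holder between -0.004 and 0.004 m and angle between the z axis of board and the z axis of holder, either way round below 0.06 rad and angle between the x axis of board and the x axis of holder, either way round below 0.08 rad and value of joint each of clip_left, clip_right above 0.07 rad), for 0.05 s.
2. both clips have snapped down into the board's notches (z of board in the frame of holder between 0.027 and 0.033 m and y of board in the frame of holder between -0.004 and 0.004 m and angle between the z axis of board and the z axis of holder, either way round below 0.06 rad and angle between the x axis of board and the x axis of holder, either way round below 0.08 rad and value of joint each of clip_left, clip_right below 0.03 rad and x of board in the frame of holder between 0.005 and 0.047 m), for 0.2 s.
At the end, for the whole second after the job is handed in: The board rests flat on the holder's bed (height within 3 mm, tilt under 0.06 rad), square between the rails (within 4 mm sideways and 0.08 rad), its centre at x = 5 to 47 mm in the holder's frame with both clips down in its notches (each clip angle under 0.03 rad), at rest and released (all of step 2 and linear speed of board below 0.01 m/s); the robot touches nothing.
It fails at once if the board is loaded against the holder with more than 35 N (contact force between board and holder above 35 N).
It fails at once if the gripper or arm pushes on the holder or its clips (over 5 N) (contact force between any of the fingers, the arm and holder above 5 N).
It fails at once if the multimeter, jar, screwdriver or parts tray is moved more than 30 mm (distance of any of meter, jar, driver, parts_tray from where it was at the start of the episode above 0.03 m).
It also fails if it takes over 64 s, if anything falls off the work surface, if the arm or the gripper's body presses on something with over 40 N, if the wrist force passes 120 N, or if a joint passes its speed limit or range.

## Working session

There is one attempt and no reset: what is moved stays moved. The work goes in short steps, Python scripts to look and compute and a shell command to move; the robot and the scene stay as the last step left them, time stands still between calls to the robot, and variables do not carry over. Pictures are saved under pics/ and viewed, and the job is handed in when it is done.

```bash
ls; mkdir -p pics; python3 - <<'E'
from cell import env
import cv2
print(env.state(), env.hold_point_z)
for n in ("top","scene"):
    c=env.read_camera(n); cv2.imwrite(f"pics/{n}0.png",c["pixels"]); print(n,c["mtx"],c["R"],c["t"])
E
```

```text
pics
{'t': 0.0, 'joints': array([ 1.17840031e+00,  4.91597226e-01,  1.55945015e+00, -4.90840071e-06,
        1.09171467e+00, -1.05583696e-01]), 'qvel': array([-0.00027399,  0.0016051 ,  0.00131588, -0.00112075,  0.00185513,
       -0.00072008]), 'tau': array([ 1.82728993e-03, -6.12648010e+01, -2.58179176e+01,  6.93833898e-02,
        4.82627889e-02, -1.06901564e-04]), 'eef_pos': array([176.68439616, 599.24777333, 214.03811182]), 'tcp_rot': array([-1.57195967e+00,  1.18910615e-04, -2.86810124e-01]), 'ft_force': array([ 0.48239763, -0.51091853,  0.17148192]), 'moment': array([ 0.02110505, -0.01032786, -0.0379178 ]), 'opening': 1.0024314298078179} 18.8
top [[368.45718832   0.         315.93590677]
 [  0.         368.45718832 189.32871056]
 [  0.           0.           1.        ]] [[ 1.38361115e-02 -9.99903313e-01  1.38792451e-03]
 [-9.89254832e-01 -1.38907819e-02 -1.45540109e-01]
 [ 1.45545317e-01  6.40698150e-04 -9.89351379e-01]] [ -20.39637802  652.16943429 1037.54512247]
scene [[437.15020561   0.         319.89120155]
 [  0.         437.15020561 197.17740423]
 [  0.           0.           1.        ]] [[-0.31863338  0.94781197 -0.01119105]
 [ 0.71687417  0.23323948 -0.65703178]
 [-0.62013239 -0.21737483 -0.75377981]] [ 210.12800123 -427.66668397 1579.63057529]
```

View pics/top0.png

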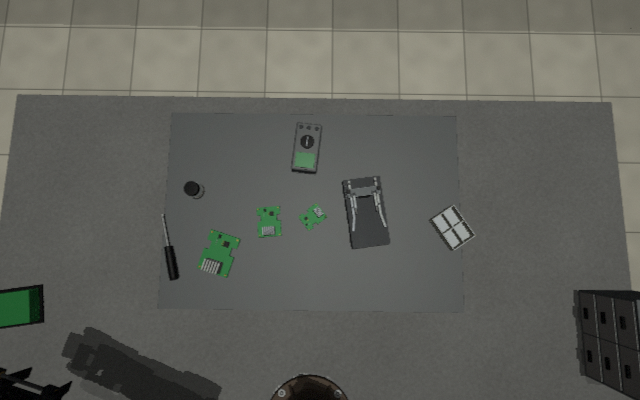

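View pics/scene0.png

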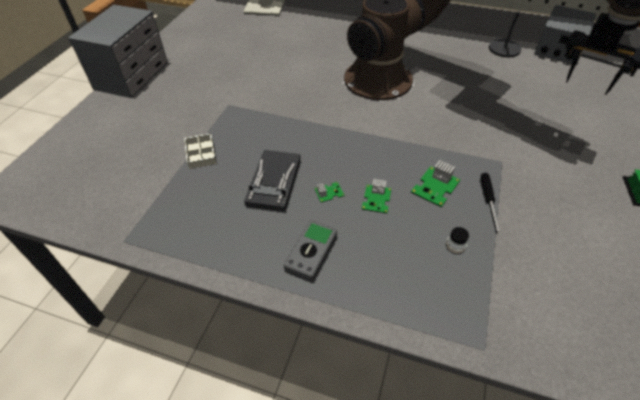

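Three boards in the top picture: large (219,253), middle (269,222) and small (313,217). The middle one fits: about 33 px long is roughly 90 mm at this range. I'll confirm that in an enlarged crop and measure it together with the holder.

```bash
cat > h.py <<'E'
import numpy as np, cv2
from cell import env
def cloud(c):
    d=c["depth"]; v,u=np.mgrid[0:400,0:640]
    K=c["mtx"]; p=np.stack([(u-K[0,2])/K[0,0]*d,(v-K[1,2])/K[1,1]*d,d],-1)
    X=(p-c["t"])@c["R"]; X[d==0]=np.nan
    return X
def proj(c,X):
    p=np.atleast_2d(X)@c["R"].T+c["t"]; q=p@c["mtx"].T; return q[:,:2]/q[:,2:]
E
python3 - <<'E'
from h import *
c=env.read_camera("top"); X=cloud(c); im=c["pixels"]
b=cv2.resize(im[195:250,245:300],None,fx=7,fy=7,interpolation=cv2.INTER_CUBIC)
h=cv2.resize(im[170:255,335:400],None,fx=6,fy=6,interpolation=cv2.INTER_CUBIC)
W=np.zeros((max(b.shape[0],h.shape[0]),b.shape[1]+h.shape[1],3),np.uint8)
W[:b.shape[0],:b.shape[1]]=b; W[:h.shape[0],b.shape[1]:]=h
cv2.imwrite("pics/crop1.png",W)
g=(im[...,1].astype(int)>im[...,2]+40)&(im[...,1].astype(int)>im[...,0]+40)
n,l,s,ce=cv2.connectedComponentsWithStats(g.astype(np.uint8))
for i in range(1,n):
    if s[i,4]>60: 
        P=X[l==i]; r=cv2.minAreaRect(P[:,:2].astype(np.float32)); print(ce[i],s[i,4],r,np.nanmedian(P[:,2]))
z=X[...,2]
print("bench z",np.nanmedian(z[140:160,220:280]))
def rect(u0,u1,v0,v1,zl,zh):
    m=np.zeros(z.shape,bool); m[v0:v1,u0:u1]=1; m&=(z>zl)&(z<zh)
    P=X[m]; r=cv2.minAreaRect(P[:,:2].astype(np.float32)); print(len(P),r,cv2.boxPoints(r).round(1).tolist(),np.median(P[:,2])); return P
rect(250,290,200,245,26,60)   # heat sink
rect(250,290,200,245,3,60)
rect(335,400,165,255,20,60)
rect(335,400,165,255,40,60)
E
```

```text
[311.21888412 217.03862661] 233 ((576.16064453125, -0.82818603515625), (52.24371337890625, 66.01348114013672), 38.72934341430664) 5.415583826704295
[268.43734644 219.76167076] 407 ((559.9013671875, 130.58055114746094), (88.1639175415039, 67.2515869140625), 4.8609395027160645) 7.1688754535294095
[219.91483871 250.51225806] 775 ((464.35205078125, 276.8733825683594), (88.52892303466797, 118.38153839111328), 69.87123107910156) 8.96092887603587
[ 13.84994524 307.82694414] 913 ((303.5040283203125, 835.6539916992188), (87.60350799560547, 82.20195007324219), 8.783592224121094) 42.846131836098685
bench z 2.0604703366756616
88 ((531.3285522460938, 128.5408477783203), (23.383329391479492, 33.036563873291016), 3.9090445041656494) [[518.5, 144.1999969482422], [520.7999877929688, 111.30000305175781], [544.0999755859375, 112.9000015258789], [541.9000244140625, 145.8000030517578]] 37.237582139035645
934 ((557.4955444335938, 128.28271484375), (133.89442443847656, 119.1008529663086), 1.3569732904434204) [[489.20001220703125, 186.1999969482422], [492.0, 67.19999694824219], [625.7999877929688, 70.30000305175781], [623.0, 189.39999389648438]] 6.454503637343279
2613 ((590.6571044921875, -159.41561889648438), (204.61471557617188, 112.92134857177734), 8.342416763305664) [[481.20001220703125, -118.4000015258789], [497.6000061035156, -230.10000610351562], [700.0999755859375, -200.39999389648438], [683.7000122070312, -88.69999694824219]] 31.54817377468468
256 ((613.149169921875, -156.4970245361328), (148.11192321777344, 100.5588607788086), 9.524545669555664) [[531.7999877929688, -119.19999694824219], [548.4000244140625, -218.3000030517578], [694.5, -193.8000030517578], [677.9000244140625, -94.69999694824219]] 41.68312631071315
```

View pics/crop1.png

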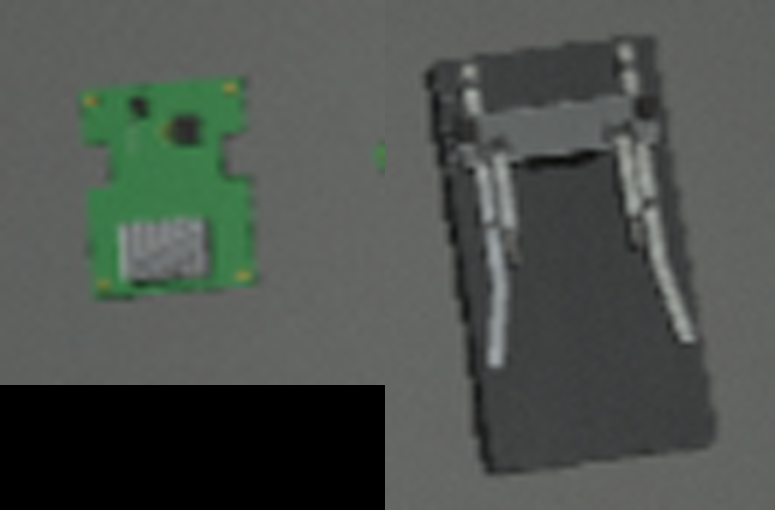

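The crop shows the middle board with its two side notches. The heat sink is at top px (268,230), towards the robot, and the leading edge points away from it. The holder's open end is near (372,246), with the crossbar near (362,188). Estimated yaws are about 4.9° for the board and 8.3° for the holder. Next I turn the tool and move above the board.

```bash
python3 -m inch '[0,0,0,0,-7.1,0,-1, 0,0,0,0,-7.1,0,-1, 0,0,0,0,-7.1,0,-1, 0.016,0,-0.025,0,0,0,-1, 0.016,0,-0.025,0,0,0,-1, 0.016,0,-0.025,0,0,0,-1, 0.016,0,-0.025,0,0,0,-1, 0.016,0,-0.025,0,0,0,-1, 0.016,0,-0.025,0,0,0,-1, 0.016,0,-0.025,0,0,0,-1]'
python3 -m inch '[0.016,0,-0.025,0,0,0,-1, 0.016,0,-0.025,0,0,0,-1, 0.016,0,-0.025,0,0,0,-1, 0.016,0,-0.025,0,0,0,-1, 0.016,0,-0.025,0,0,0,-1, 0.016,0,-0.025,0,0,0,-1, 0.016,0,-0.025,0,0,0,-1, 0.016,0,-0.025,0,0,0,-1, 0.016,0,-0.025,0,0,0,-1,0.016,0,-0.025,0,0,0,-1]'
python3 -m inch '[0.016,0,-0.025,0,0,0,-1, 0.016,0,-0.025,0,0,0,-1, 0.016,0,-0.025,0,0,0,-1, 0,0,0,0,0,0,-1, 0,0,0,0,0,0,-1]'
python3 - <<'E'
from h import *
c=env.read_camera("wrist"); cv2.imwrite("pics/w1.png",c["pixels"]); s=env.state(); print(s["eef_pos"],s["tcp_rot"],s["ft_force"],c["R"],-c["R"].T@c["t"])
E
```

```text
t: 1.15
eef_pos: [303.8, 433.6, 214.5]
tcp_rot: [-1.571, 0.0, 0.085]
ft_force: [0.4, 0.6, -0.1]
opening: 0.999
t: 2.15
eef_pos: [484.4, 198.0, 214.5]
tcp_rot: [-1.571, 0.0, 0.085]
ft_force: [-0.3, 0.3, 0.4]
opening: 1.002
t: 2.65
eef_pos: [537.9, 128.2, 214.3]
tcp_rot: [-1.571, 0.001, 0.084]
ft_force: [-0.9, 0.3, -1.0]
opening: 1.002
[537.55843936 128.69348793 214.3988127 ] [-1.57060413e+00  7.50189955e-04  8.46249824e-02] [-0.35145583 -0.02108374  0.33603976] [[-8.38632604e-02  9.96477206e-01  3.62910651e-04]
 [ 9.68609949e-01  8.14324215e-02  2.34869169e-01]
 [ 2.34012221e-01  2.00484131e-02 -9.72026924e-01]] [471.34669947 124.19745916 383.33331985]
```

View pics/w1.png

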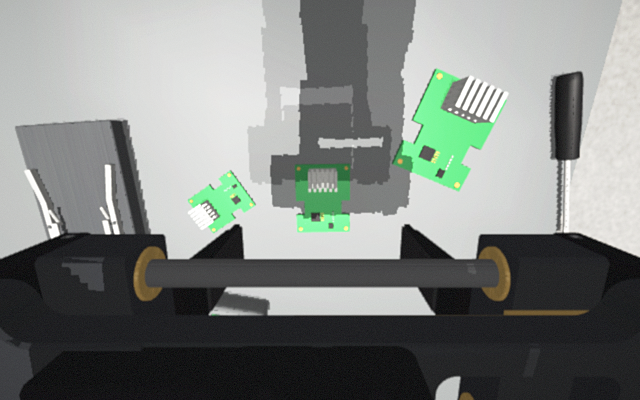

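The wrist view shows the middle board at about (323,198) with its heat sink at (323,180). The holder's open end is at the left, about (80,180).

```bash
python3 - <<'E'
from h import *
c=env.read_camera("wrist"); X=cloud(c); z=X[...,2]
print("bench",np.nanmedian(z[60:110,200:240]))
def rect(u0,u1,v0,v1,zl,zh):
    m=np.zeros(z.shape,bool); m[v0:v1,u0:u1]=1; m&=(z>zl)&(z<zh)
    P=X[m]; r=cv2.minAreaRect(P[:,:2].astype(np.float32)); print(len(P),r,np.median(P,0))
rect(290,360,150,232,25,60); rect(290,360,150,232,35,60)
im=c["pixels"].astype(int); g=(im[...,1]>im[...,2]+30)&(im[...,1]>im[...,0]+30); m=np.zeros(g.shape,bool); m[155:233,285:360]=1
P=X[m&g&(z<12)&(z>2)]; r=cv2.minAreaRect(P[:,:2].astype(np.float32)); print(r,np.median(P[:,2]))
E
```

```text
bench -0.2523095624317654
368 ((529.5269165039062, 130.02313232421875), (24.059621810913086, 33.94852066040039), 6.0837721824646) [528.51475413 128.07877232  36.84885522]
326 ((529.67138671875, 129.95587158203125), (23.760334014892578, 33.7689208984375), 6.129578113555908) [529.64012073 128.17514157  36.92249919]
((557.5599975585938, 132.79217529296875), (90.344482421875, 70.15449523925781), 5.685894012451172) 4.861540569850601
```

```bash
python3 -m inch '[-0.0078,0,0.0018,0,-0.9,0,-1, 0,0.03,0,0,0,0,-1, 0,0.03,0,0,0,0,-1, 0,0.03,0,0,0,0,-1, 0,0.03,0,0,0,0,-1, 0,0.03,0,0,0,0,-1, 0,0.03,0,0,0,0,-1, 0,0.015,0,0,0,0,-1, 0,0.006,0,0,0,0,-1, 0,0,0,0,0,0,-1]'
python3 -c "
from h import *
c=env.read_camera('wrist'); cv2.imwrite('pics/w2.png',c['pixels']); print(env.state())"
```

```text
t: 3.75
eef_pos: [529.5, 130.1, 13.5]
tcp_rot: [-1.571, 0.001, 0.102]
ft_force: [0.1, -0.4, -0.3]
opening: 0.999
{'t': 3.8, 'joints': array([ 1.19512534e-01,  6.65395445e-01,  1.92281869e+00,  2.10800277e-04,
        5.53105565e-01, -1.55304159e+00]), 'qvel': array([-0.00412363, -0.01525229, -0.00863826,  0.00065755,  0.00246086,
        0.00043287]), 'tau': array([ 3.80806276e-02, -5.81977880e+01, -1.28964919e+01, -1.64785492e-02,
       -7.99468353e-05, -2.72097401e-03]), 'eef_pos': array([529.96196078, 130.04415604,  14.1419365 ]), 'tcp_rot': array([-1.57068071e+00, -2.70934983e-04,  1.01578423e-01]), 'ft_force': array([-0.20628049, -0.54168503,  0.60509137]), 'moment': array([ 0.00684559,  0.02682927, -0.02523534]), 'opening': 1.0009780637489902}
```

View pics/w2.png

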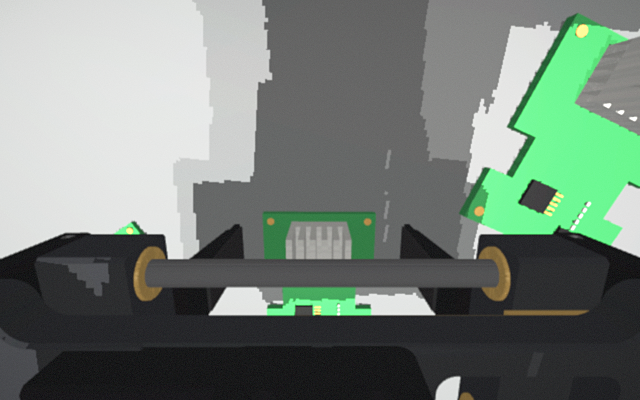

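The heat sink (318,240) sits centred between the fingers. Close and lift.

```bash
python3 -m inch '[0,0,0,0,0,0,1, 0,0,0,0,0,0,1, 0,0,0,0,0,0,1, 0,0,0,0,0,0,1, 0,0,0,0,0,0,1, 0,0,0,0,0,0,1, 0,0,0,0,0,0,1, 0,0,0,0,0,0,1, 0,0,0,0,0,0,1, 0,0,0,0,0,0,1]'
python3 -m inch '[0,-0.01,0,0,0,0,1, 0,-0.02,0,0,0,0,1, 0,-0.03,0,0,0,0,1, 0,-0.03,0,0,0,0,1, 0,-0.03,0,0,0,0,1, 0,-0.03,0,0,0,0,1, 0,-0.01,0,0,0,0,1, 0,0,0,0,0,0,1, 0,0,0,0,0,0,1]'
python3 -c "
from h import *
c=env.read_camera('wrist'); cv2.imwrite('pics/w3.png',c['pixels'])"
```

```text
t: 4.8
eef_pos: [530.1, 129.6, 13.6]
tcp_rot: [-1.571, 0.0, 0.101]
ft_force: [0.3, -0.5, 0.0]
opening: 0.357
t: 5.7
eef_pos: [529.6, 129.5, 172.6]
tcp_rot: [-1.571, 0.001, 0.101]
ft_force: [0.4, -0.7, -1.6]
opening: 0.358
```

View pics/w3.png

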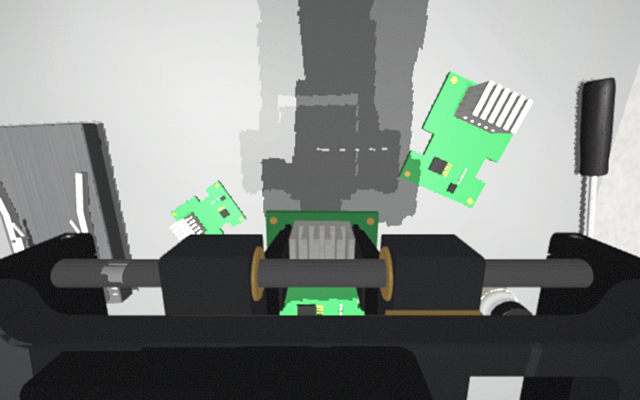

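```bash
python3 -m inch '[0.007,-0.002,-0.011,0,0,0,1, 0.013,-0.004,-0.021,0,0,0,1, 0.013,-0.004,-0.021,0,0,0,1, 0.013,-0.004,-0.021,0,0,0,1, 0.013,-0.004,-0.021,0,0,0,1, 0.013,-0.004,-0.021,0,0,0,1, 0.013,-0.004,-0.021,0,0,0,1, 0.013,-0.004,-0.021,0,0,0,1, 0.006,0,-0.012,0,0,0,1, 0,0,0,0,0,0,1]'
python3 -m inch '[0,0,0,0,0,0,1, 0,0,0,0,0,0,1]'
python3 - <<'E'
from h import *
c=env.read_camera("wrist"); cv2.imwrite('pics/w4.png',c['pixels']); s=env.state(); print(s['eef_pos'],s['tcp_rot'])
X=cloud(c); np.savez('w4.npz',X=X,im=c['pixels'],R=c['R'],t=c['t'],mtx=c['mtx'],pos=s['eef_pos'],rot=s['tcp_rot'])
im=c["pixels"].astype(int); g=(im[...,1]>im[...,2]+30)&(im[...,1]>im[...,0]+30); m=np.zeros(g.shape,bool); m[200:320,260:385]=1
z=X[...,2]; m&=g&(abs(z-(s['eef_pos'][2]-8))<15); P=X[m]
A=np.c_[P[:,:2]-s['eef_pos'][:2],np.ones(len(P))]; k=np.linalg.lstsq(A,P[:,2],rcond=None)[0]; print(len(P),"board plane slope",k)
E
```

```text
t: 6.75
eef_pos: [651.1, -30.8, 202.3]
tcp_rot: [-1.571, 0.001, 0.099]
ft_force: [-0.4, 0.1, -2.4]
opening: 0.354
t: 6.95
eef_pos: [650.1, -28.3, 203.3]
tcp_rot: [-1.57, 0.001, 0.101]
ft_force: [-0.5, -0.5, -1.7]
opening: 0.355
[650.19722558 -28.25334849 203.51564221] [-1.57049805e+00  4.47250840e-04  1.01523357e-01]
3396 board plane slope [ 3.33149922e-03 -1.25829589e-04  1.94299509e+02]
```

View pics/w4.png

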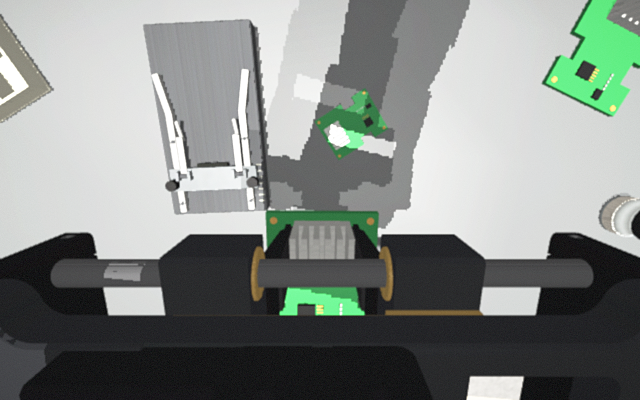

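The whole holder is in view: open end (200,25), crossbar (210,178), rails left and right. The held board is flat, with slope about 0.003. Now I measure the holder and the board in the hand.

```bash
python3 - <<'E'
from h import *
d=np.load('w4.npz'); X=d['X']; z=X[...,2]; im=d['im'].astype(int)
m=np.zeros(z.shape,bool); m[10:225,130:268]=1
print('bench',np.nanmedian(z[60:150,80:120]))
mm=m&(z>26)&(z<60); n,l,s,ce=cv2.connectedComponentsWithStats(mm.astype(np.uint8)); i=1+np.argmax(s[1:,4]); mm=l==i
P=X[mm]; r=cv2.minAreaRect(P[:,:2].astype(np.float32)); print(r,cv2.boxPoints(r).round(1).tolist())
bed=X[mm&(z<33)]; print('bed z',np.median(bed[:,2])); 
k=np.linalg.lstsq(np.c_[bed[:,:2]-[590,-160],np.ones(len(bed))],bed[:,2],rcond=None)[0]; print('bed slope',k)
(w,h)=r[1]; a=np.radians(r[2]); a=a if w>h else a-np.pi/2
print('yaw',a); ex=np.array([np.cos(a),np.sin(a)]); ey=np.array([-ex[1],ex[0]])
C=np.array(r[0]); O=C-12.5*ex; print('origin',O)
hi=X[mm&(z>35)]; q=np.c_[(hi[:,:2]-O)@ex,(hi[:,:2]-O)@ey,hi[:,2]]
for x0 in range(-45,115,8):
    p=q[(q[:,0]>=x0)&(q[:,0]<x0+8)]
    L=p[p[:,1]>0];Rr=p[p[:,1]<0]
    if len(L) and len(Rr): print(x0,'L',L[:,1].min().round(1),L[:,1].max().round(1),L[:,2].max().round(1),'R',Rr[:,1].min().round(1),Rr[:,1].max().round(1),len(L),len(Rr))
# board in hand
g=(im[...,1]>im[...,2]+30)&(im[...,1]>im[...,0]+30); b=np.zeros(g.shape,bool); b[200:320,255:390]=1
b&=(abs(z-194)<8)&g; Pb=X[b]; a0=d['rot'][2]; tx=np.array([np.cos(a0),np.sin(a0)]); tz=np.array([-tx[1],tx[0]])
Q=np.c_[(Pb[:,:2]-d['pos'][:2])@tx,(Pb[:,:2]-d['pos'][:2])@tz]; print('board in tool',Q.min(0),Q.max(0))
for x0 in range(-20,-10,2):
    p=Q[(Q[:,0]>=x0)&(Q[:,0]<x0+2)]; print(x0,len(p),p[:,1].min() if len(p) else 0,p[:,1].max() if len(p) else 0)
for y0 in (-30,-20,-10,0,10,20,28):
    p=Q[abs(Q[:,1]-y0)<2]; print('rear',y0,p[:,0].min())
E
```

```text
bench -0.24994359458044235
((589.1865844726562, -158.63482666015625), (205.29209899902344, 112.71824645996094), 8.36896800994873) [[479.3999938964844, -117.80000305175781], [495.79998779296875, -229.3000030517578], [698.9000244140625, -199.5], [682.5, -87.9000015258789]]
bed z 28.955188293604305
bed slope [-4.36086196e-04 -1.57036324e-03  2.89554287e+01]
yaw 0.1460660467676829
origin [ 576.81969312 -160.45416675]
-45 L 44.5 50.6 37.8 R -49.9 -43.7 19 17
-37 L 42.6 50.5 38.9 R -50.1 -42.3 49 55
-29 L 41.8 48.6 38.3 R -48.3 -40.7 49 52
-21 L 40.0 47.0 38.8 R -46.6 -39.2 51 52
-13 L 37.7 45.1 38.4 R -44.7 -37.4 49 52
-5 L 37.0 43.8 38.7 R -43.3 -36.0 49 47
3 L 29.5 42.9 42.3 R -42.9 -29.1 57 58
11 L 29.6 42.8 41.6 R -42.8 -28.7 73 80
19 L 28.7 42.7 39.9 R -42.4 -27.5 73 76
27 L 27.6 43.0 41.7 R -42.4 -27.5 91 91
35 L 28.3 42.8 41.7 R -43.0 -27.7 87 97
43 L 27.9 42.8 41.4 R -42.3 -27.6 84 88
51 L 0.1 42.7 41.8 R -42.5 -0.5 134 135
59 L 0.0 49.3 45.9 R -48.8 -0.1 314 309
67 L 0.1 50.2 48.7 R -49.0 -0.0 320 306
75 L 0.0 51.1 49.2 R -51.2 -0.1 311 340
83 L 0.2 48.8 38.7 R -47.1 -0.9 111 118
91 L 36.8 42.8 38.8 R -42.5 -36.1 39 44
99 L 36.4 42.5 38.4 R -42.6 -35.8 37 40
107 L 37.0 42.8 38.0 R -42.4 -35.9 12 14
board in tool [-18.00749433 -33.09498645] [54.57328813 36.69408318]
-20 1 -31.110916316584078 -31.110916316584078
-18 421 -32.593495601435194 36.33763491522968
-16 348 -32.76852420954598 36.69408318141606
-14 275 -32.74539559628508 36.595198161947316
-12 128 -32.825777440303064 36.22547322959025
rear -30 -18.007494328793367
rear -20 -17.466913338976607
rear -10 -17.556201809095445
rear 0 -17.489371425151152
rear 10 -17.32559314673835
rear 20 -17.456306495777806
rear 28 -17.16238199148115
```

```bash
python3 -m inch '[0,0,0,0,-2.55,0,1, -0.0111,0,-0.0111,0,0,0,1, -0.0222,0,-0.0221,0,0,0,1, -0.0222,0,-0.0221,0,0,0,1, -0.0222,0,-0.0221,0,0,0,1, -0.0222,0,-0.0221,0,0,0,1, -0.0222,0,-0.022,0,0,0,1, 0,0.02,0,0,0,0,1, 0,0.03,0,0,0,0,1, 0,0.03,0,0,0,0,1]'
python3 -m inch '[0,0.025,0,0,0,0,1, 0,0.013,0,0,0,0,1, 0,0.005,0,0,0,0,1, 0,0,0,0,0,0,1, 0,0,0,0,0,0,1]'
python3 - <<'E'
from h import *
c=env.read_camera("wrist"); cv2.imwrite('pics/w5.png',c['pixels']); s=env.state(); print(s['eef_pos'],s['tcp_rot'],s['ft_force'])
X=cloud(c); np.savez('w5.npz',X=X,im=c['pixels'],R=c['R'],t=c['t'],mtx=c['mtx'],pos=s['eef_pos'],rot=s['tcp_rot'])
E
```

```text
t: 8.0
eef_pos: [546.8, -167.3, 123.4]
tcp_rot: [-1.572, -0.001, 0.144]
ft_force: [-0.3, 0.8, -2.0]
opening: 0.358
t: 8.5
eef_pos: [547.9, -167.2, 81.7]
tcp_rot: [-1.572, -0.001, 0.145]
ft_force: [0.3, 0.3, -1.9]
opening: 0.358
[ 547.91842778 -167.14913139   81.74063964] [-1.57168747e+00 -1.56032461e-03  1.45218538e-01] [-0.4109658   1.00636522 -1.32237348]
```

View pics/w5.png

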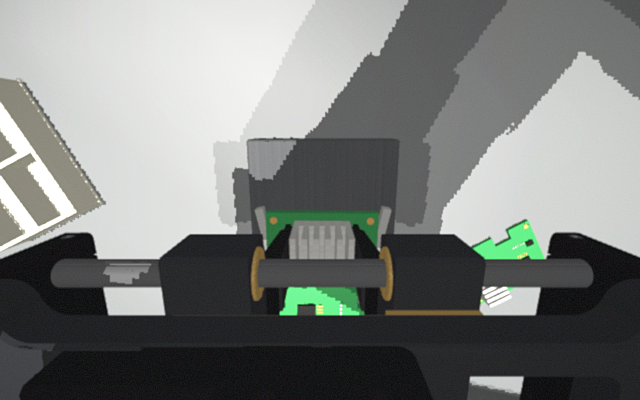

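The bed (u 248–398) and the held board (u 265–379) look nearly centred on each other. Now the fine check.

```bash
cat > rel.py <<'E'
from h import *
import sys
d=np.load(sys.argv[1]); X=d['X']; z=X[...,2]; im=d['im'].astype(int); p0=d['pos'];a0=d['rot'][2]
ex=np.array([np.cos(a0),np.sin(a0)]); ey=np.array([-ex[1],ex[0]])
Q=np.dstack([(X[...,:2]-p0[:2])@ex,(X[...,:2]-p0[:2])@ey,z])
v,u=np.mgrid[0:400,0:640]
zb=float(sys.argv[2])
g=(im[...,1]>im[...,2]+30)&(im[...,1]>im[...,0]+30)&(v<322)&(u>250)&(u<395)&(abs(z-zb)<8)
B=Q[g]; rear=B[:,0].min()
y=B[B[:,0]<rear+6]; print('board y',y[:,1].min(),y[:,1].max(),'mid',(y[:,1].min()+y[:,1].max())/2,'z',np.median(y[:,2]),'rear',rear)
bed=Q[(z>25)&(z<33)&(v<235)&(u>200)&(u<450)]
L=[];
print('bed z',np.median(bed[:,2]),'open end',bed[:,0].min())
for x0 in np.arange(np.ceil(bed[:,0].min())+2,bed[:,0].max()-4,6):
    q=bed[(bed[:,0]>=x0)&(bed[:,0]<x0+4)]
    if len(q)>5: L.append((x0+2,q[:,1].min(),q[:,1].max()))
L=np.array(L); 
L=L[(L[:,2]-L[:,1])>108]; print(L.round(1).tolist())
mid=(L[:,1]+L[:,2])/2; print('mid fit slope,at0',np.polyfit(L[:,0],mid,1), mid.mean())
for j in (-30,-15,0,15,30):
    q=B[abs(B[:,1]-j)<2]; w=bed[abs(bed[:,1]-j)<2]; print(j,'board rear',q[:,0].min().round(2),'bed end',w[:,0].min().round(2))
E
python3 rel.py w5.npz 73
```

```text
board y -32.81319335349297 36.796011353988234 mid 1.9914090002476321 z 72.78215612254529 rear -17.631240450735746
bed z 28.88063824418639 open end -60.17741537365768
[[-56.0, -52.8, 57.7], [-50.0, -53.4, 58.0], [-44.0, -53.0, 57.6], [-38.0, -53.5, 58.1], [-32.0, -53.0, 57.6], [-26.0, -53.5, 58.1], [-20.0, -52.7, 58.3], [-14.0, -53.3, 57.8], [-8.0, -53.6, 58.4], [-2.0, -52.9, 57.7], [4.0, -53.6, 58.7], [10.0, -52.9, 57.7]]
mid fit slope,at0 [1.83659461e-03 2.43696797e+00] 2.3947262965406573
-30 board rear -17.48 bed end -60.16
-15 board rear -17.61 bed end -60.13
0 board rear -17.63 bed end -60.12
15 board rear -17.27 bed end -60.16
30 board rear -17.28 bed end -60.16
```

```bash
python3 -m inch '[-0.008,0,0.0004,0,-0.2,0,1, -0.015,0,0,0,0,0,1, -0.015,0,0,0,0,0,1, -0.01,0,0,0,0,0,1, -0.005,0,0,0,0,0,1, 0,0.012,0,0,0,0,1, 0,0.012,0,0,0,0,1, 0,0.008,0,0,0,0,1, 0,0.001,0,0,0,0,1, 0,0,0,0,0,0,1]'
python3 -c "
from h import *
print(env.state())"
```

```text
t: 9.55
eef_pos: [495.0, -174.2, 47.0]
tcp_rot: [-1.57, 0.001, 0.149]
ft_force: [0.2, -0.2, -1.4]
opening: 0.356
{'t': 9.55, 'joints': array([-4.64422208e-01,  5.91372758e-01,  1.95768354e+00,  1.85423563e-04,
        5.93587650e-01, -2.18423813e+00]), 'qvel': array([-0.00155369, -0.01666071, -0.00338018, -0.00153716,  0.00505908,
       -0.00141204]), 'tau': array([-2.65576132e-02, -5.65426719e+01, -1.46262333e+01, -3.20033426e-02,
       -4.52055316e-02,  1.76031153e-03]), 'eef_pos': array([ 495.01758461, -174.24973302,   46.9760489 ]), 'tcp_rot': array([-1.57010644e+00,  8.00006328e-04,  1.48866110e-01]), 'ft_force': array([ 0.17906016, -0.23202192, -1.41215725]), 'moment': array([ 0.09194829, -0.00207915, -0.02756714]), 'opening': 0.3559220894820438}
```

```bash
python3 -m inch '[0,0.001,0,0,0,0,1, 0,0.001,0,0,0,0,1, 0,0,0,0,0,0,1]'; python3 -m inch '[0,0.0005,0,0,0,0,1, 0,0,0,0,0,0,1]';python3 -m inch '[0,0.0005,0,0,0,0,1, 0,0,0,0,0,0,1]'
```

```text
t: 9.85
eef_pos: [495.1, -174.4, 45.8]
tcp_rot: [-1.571, -0.0, 0.149]
ft_force: [-0.6, -0.5, -1.8]
opening: 0.356
t: 10.05
eef_pos: [495.0, -174.4, 45.2]
tcp_rot: [-1.571, -0.0, 0.149]
ft_force: [0.3, -0.0, -1.8]
opening: 0.356
t: 10.25
eef_pos: [495.0, -174.4, 44.6]
tcp_rot: [-1.571, -0.0, 0.149]
ft_force: [0.1, -0.2, -2.5]
opening: 0.357
```

```bash
for i in 1 2; do python3 -m inch '[0,0.0004,0,0,0,0,1, 0,0,0,0,0,0,1]' | grep -E "eef|ft"; done
```

```text
eef_pos: [495.0, -174.4, 44.2]
ft_force: [0.2, -0.8, -1.2]
eef_pos: [495.0, -174.4, 43.8]
ft_force: [0.0, -0.6, -2.4]
```

```bash
python3 -m inch '[0,0.0004,0,0,0,0,1, 0,0,0,0,0,0,1]' | grep -E "eef|ft"; python3 -m inch '[0,0.0003,0,0,0,0,1, 0,0,0,0,0,0,1]' | grep -E "eef|ft"
```

```text
eef_pos: [495.0, -174.4, 43.6]
ft_force: [-0.2, 0.4, 1.5]
eef_pos: [495.0, -174.4, 43.6]
ft_force: [-2.1, 0.2, 6.0]
```

```bash
python3 -m inch '[0,0.0003,0,0,0,0,1, 0,0,0,0,0,0,1]' | grep -E "eef|ft"
```

```text
eef_pos: [495.1, -174.4, 43.6]
ft_force: [-3.7, 1.8, 10.3]
```

Contact is clear at z = 43.6, at about 15 N/mm. I ease off slightly and start sliding.

```bash
python3 -m inch '[0,-0.0007,0,0,0,0,1, 0,0,0,0,0,0,1]' | grep -E "eef|ft"; python3 -m inch '[0.002,0,0,0,0,0,1, 0.002,0,0,0,0,0,1, 0.002,0,0,0,0,0,1, 0.002,0,0,0,0,0,1,0,0,0,0,0,0,1]' | grep -E "eef|ft"
```

```text
eef_pos: [495.0, -174.4, 43.6]
ft_force: [-0.8, 0.6, 3.6]
eef_pos: [503.4, -173.2, 43.6]
ft_force: [2.3, 0.3, 4.4]
```

```bash
python3 -m inch '[0.002,0,0,0,0,0,1, 0.002,0,0,0,0,0,1, 0.002,0,0,0,0,0,1, 0.002,0,0,0,0,0,1,0.002,0,0,0,0,0,1,0.002,0,0,0,0,0,1,0,0,0,0,0,0,1]' | grep -E "eef|ft"
python3 - <<'E'
from h import *
c=env.read_camera("wrist"); s=env.state()
X=cloud(c); np.savez('w6.npz',X=X,im=c['pixels'],R=c['R'],t=c['t'],mtx=c['mtx'],pos=s['eef_pos'],rot=s['tcp_rot'])
cv2.imwrite('pics/w6.png',c['pixels'])
t=env.read_camera("top"); cv2.imwrite('pics/t6.png',cv2.resize(t['pixels'][150:270,310:430],None,fx=5,fy=5,interpolation=cv2.INTER_CUBIC))
E
python3 rel.py w6.npz 35
```

```text
eef_pos: [515.2, -171.4, 43.6]
ft_force: [1.9, 0.7, 4.7]
board y -32.82022179524225 36.781088066720535 mid 1.980433135739144 z 34.6982751363537 rear -17.611891582976792
bed z 28.824465586085054 open end -27.724590845788107
[[-23.0, -54.1, 58.2], [-17.0, -53.5, 58.0], [-11.0, -53.5, 57.4], [-5.0, -53.9, 58.1]]
mid fit slope,at0 [-1.86049079e-03  2.06925056e+00] 2.09529742822948
-30 board rear -17.49 bed end -27.51
-15 board rear -17.5 bed end -27.49
0 board rear -17.14 bed end -27.43
15 board rear -17.28 bed end -27.44
30 board rear -17.2 bed end -27.3
```

View pics/w6.png

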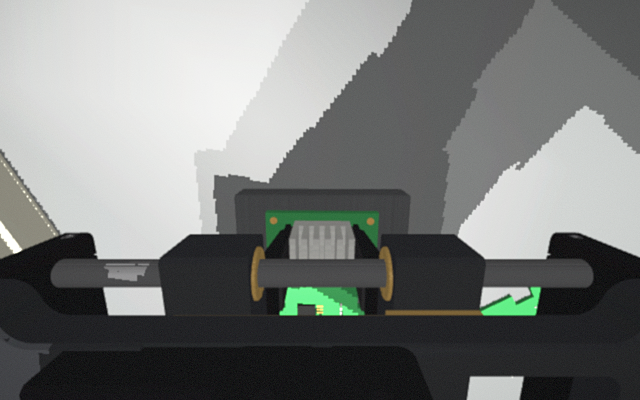

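View pics/t6.png

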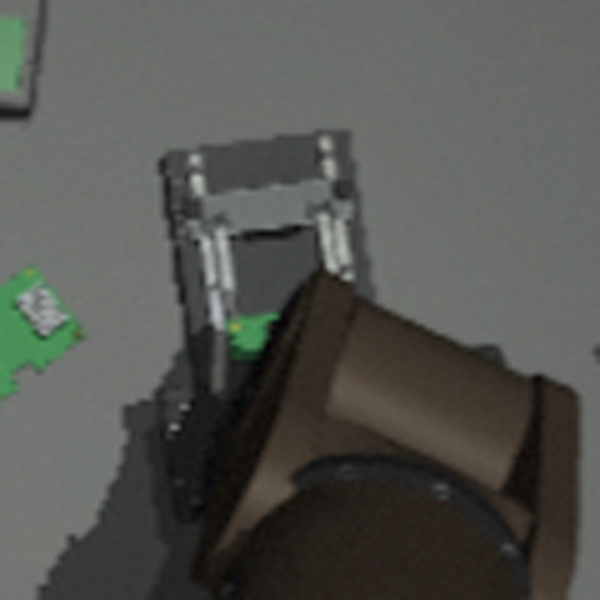

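Laterally the board is within 0.1 mm of the bed's mid-line and square to it. The top view (240,335) shows the leading edge between the rails, just short of the clips. I continue in small steps and watch the force.

```bash
python3 -m inch '[0.001,0,0,0,0,0,1, 0.001,0,0,0,0,0,1, 0.001,0,0,0,0,0,1]' | grep -E "eef|ft";python3 -m inch '[0.001,0,0,0,0,0,1, 0.001,0,0,0,0,0,1]' | grep -E "eef|ft"; python3 -m inch '[0.001,0,0,0,0,0,1, 0.001,0,0,0,0,0,1]' | grep -E "eef|ft"
```

```text
eef_pos: [517.6, -171.0, 43.6]
ft_force: [-2.0, 0.1, 6.1]
eef_pos: [519.5, -170.7, 43.6]
ft_force: [-2.0, -0.4, 5.1]
eef_pos: [521.5, -170.4, 43.6]
ft_force: [-2.3, -0.4, 6.0]
```

```bash
python3 -m inch '[0.001,0,0,0,0,0,1, 0.001,0,0,0,0,0,1]' | grep -E "eef|ft"; python3 -m inch '[0.001,0,0,0,0,0,1, 0.001,0,0,0,0,0,1]' | grep -E "eef|ft"
```

```text
eef_pos: [523.1, -170.1, 43.5]
ft_force: [-4.4, 0.5, 7.7]
eef_pos: [524.9, -169.8, 43.6]
ft_force: [-6.2, -0.4, 8.9]
```

```bash
python3 -m inch '[0.0005,-0.0003,0,0,0,0,1, 0.0005,0,0,0,0,0,1]' | grep -E "eef|ft"; python3 -m inch '[0.001,0,0,0,0,0,1]' | grep -E "eef|ft";python3 -m inch '[0.001,0,0,0,0,0,1]' | grep -E "eef|ft"
```

```text
eef_pos: [526.0, -169.6, 43.6]
ft_force: [-3.9, -0.1, 3.7]
eef_pos: [527.1, -169.4, 43.6]
ft_force: [-4.6, -1.1, 3.1]
eef_pos: [528.2, -169.3, 43.6]
ft_force: [-5.6, -0.5, 3.0]
```

```bash
for i in 1; do python3 -m inch '[0.001,0,0,0,0,0,1,0.001,0,0,0,0,0,1]' | grep -E "eef|ft"; done; python3 -m inch '[0.001,0,0,0,0,0,1,0.001,0,0,0,0,0,1]' | grep -E "eef|ft"; python3 - <<'E'
from h import *
t=env.read_camera("top"); cv2.imwrite('pics/t7.png',cv2.resize(t['pixels'][160:250,325:415],None,fx=6,fy=6,interpolation=cv2.INTER_CUBIC))
t=env.read_camera("scene"); cv2.imwrite('pics/s7.png',cv2.resize(t['pixels'][120:230,210:340],None,fx=5,fy=5,interpolation=cv2.INTER_CUBIC))
E
```

```text
eef_pos: [530.2, -168.9, 43.6]
ft_force: [-6.0, -0.6, 3.7]
eef_pos: [532.7, -168.7, 43.6]
ft_force: [-1.6, -0.9, 0.2]
```

View pics/t7.png

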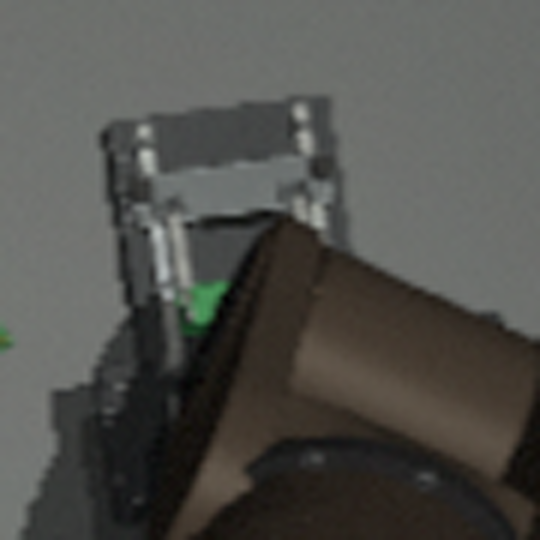

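View pics/s7.png

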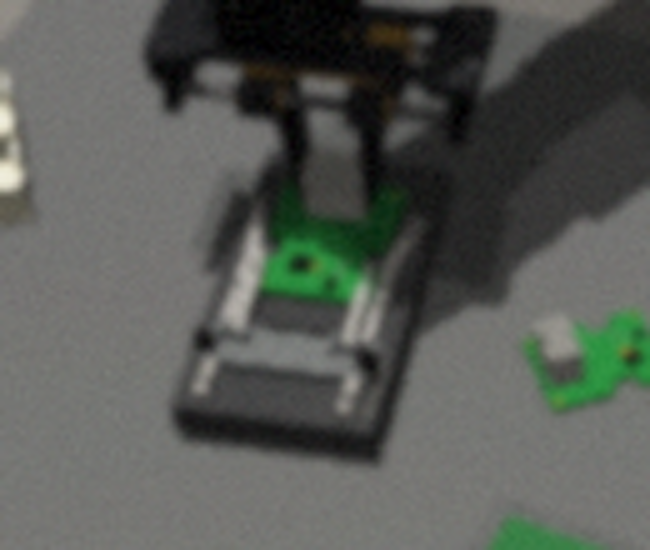

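The force rose to about 6 N from TCP x ≈ 522 and dropped at ≈ 532, so the teeth have climbed onto the board. The scene view shows the board (310,270) between the rails under the clips. I expect the snap at TCP x ≈ 558 or further.

```bash
python3 -m inch '[0.0015,0,0,0,0,0,1,0.0015,0,0,0,0,0,1,0.0015,0,0,0,0,0,1,0.0015,0,0,0,0,0,1]' | grep -E "eef|ft"; python3 -m inch '[0.0015,0,0,0,0,0,1,0.0015,0,0,0,0,0,1,0.0015,0,0,0,0,0,1]' | grep -E "eef|ft"
```

```text
eef_pos: [538.6, -167.8, 43.7]
ft_force: [-2.1, 0.2, -1.9]
eef_pos: [543.0, -167.2, 43.8]
ft_force: [-1.6, -0.3, -3.6]
```

```bash
python3 -m inch '[0.0015,0,0,0,0,0,1,0.0015,0,0,0,0,0,1,0.0015,0,0,0,0,0,1]' | grep -E "eef|ft|rot"
python3 - <<'E'
from h import *
c=env.read_camera("wrist"); s=env.state(); print(s['eef_pos'])
X=cloud(c); np.savez('w8.npz',X=X,im=c['pixels'],R=c['R'],t=c['t'],mtx=c['mtx'],pos=s['eef_pos'],rot=s['tcp_rot'])
E
python3 rel.py w8.npz 35
```

```text
eef_pos: [547.5, -166.5, 43.7]
tcp_rot: [-1.571, 0.0, 0.149]
ft_force: [-1.5, 0.1, -3.4]
[ 547.8148532  -166.54987994   43.77408738]
board y -32.81478334619495 36.87973005119541 mid 2.0324733525002294 z 34.77871010282516 rear -18.28581539824865
bed z 28.904567120249293 open end -60.3891309012998
[[-56.0, -53.5, 58.0], [-50.0, -54.0, 57.4], [-44.0, -53.9, 58.0], [-38.0, -53.5, 58.0], [-32.0, -54.3, 57.4], [-26.0, -53.6, 58.1], [-20.0, -53.5, 57.8], [-14.0, -54.2, 57.1], [-8.0, -53.6, 57.0]]
mid fit slope,at0 [-0.00713698  1.69904296] 1.9274261915545476
-30 board rear -17.97 bed end -60.35
-15 board rear -17.75 bed end -59.84
0 board rear -17.61 bed end -59.85
15 board rear -17.77 bed end -59.84
30 board rear -17.61 bed end -59.84
```

```bash
python3 -m inch '[0.001,0.0002,0,0,0,0,1,0.001,0,0,0,0,0,1,0.001,0,0,0,0,0,1,0.001,0,0,0,0,0,1,0.001,0,0,0,0,0,1]' | grep -E "eef|ft"; python3 -m inch '[0.001,0,0,0,0,0,1,0.001,0,0,0,0,0,1]' | grep -E "eef|ft"; python3 -m inch '[0.001,0,0,0,0,0,1,0.001,0,0,0,0,0,1]' | grep -E "eef|ft"
```

```text
eef_pos: [552.4, -165.8, 43.7]
ft_force: [-1.1, 0.0, -2.0]
eef_pos: [554.4, -165.5, 43.6]
ft_force: [-1.3, 0.6, -2.8]
eef_pos: [556.4, -165.2, 43.6]
ft_force: [-3.0, 0.2, -2.0]
```

```bash
python3 -m inch '[0.001,0,0,0,0,0,1]' | grep -E "eef|ft"; python3 -m inch '[0.001,0,0,0,0,0,1]' | grep -E "eef|ft"
```

```text
eef_pos: [557.4, -165.1, 43.6]
ft_force: [1.5, 0.6, -2.8]
eef_pos: [558.8, -165.0, 43.8]
ft_force: [-0.0, -0.1, -1.8]
```

```bash
python3 -m inch '[0.0005,0,0,0,0,0,1]' | grep -E "eef|ft"; python3 -m inch '[0.0005,0,0,0,0,0,1,0,0,0,0,0,0,1]' | grep -E "eef|ft"; python3 - <<'E'
from h import *
t=env.read_camera("scene"); cv2.imwrite('pics/s9.png',cv2.resize(t['pixels'][130:215,230:320],None,fx=7,fy=7,interpolation=cv2.INTER_CUBIC))
X=cloud(t); O=np.array([576.8,-161.5]);a=.147; ex=np.array([np.cos(a),np.sin(a)]); ey=np.array([-ex[1],ex[0]])
x=(X[...,:2]-O)@ex; y=(X[...,:2]-O)@ey; z=X[...,2]
for sgn in (1,-1):
  for x0 in range(-6,70,4):
    m=(x>=x0)&(x<x0+4)&(abs(y-31*sgn)<3)&(z<60); print(sgn,x0,m.sum(),np.nanmedian(z[m]).round(1) if m.any() else '')
E
```

```text
eef_pos: [559.1, -164.9, 43.7]
ft_force: [-0.3, 0.2, -2.1]
eef_pos: [559.4, -164.8, 43.6]
ft_force: [-1.0, -0.2, -1.8]
1 -6 2 33.8
1 -2 2 36.5
1 2 3 36.1
1 6 1 35.7
1 10 3 33.9
1 14 6 33.7
1 18 2 34.1
1 22 1 40.9
1 26 3 37.1
1 30 1 39.2
1 34 3 34.6
1 38 3 40.0
1 42 2 34.2
1 46 3 38.8
1 50 4 38.1
1 54 1 38.6
1 58 2 37.8
1 62 1 38.0
1 66 3 40.7
-1 -6 1 35.8
-1 -2 2 35.5
-1 2 3 34.7
-1 6 2 34.0
-1 10 3 35.1
-1 14 3 31.9
-1 18 4 35.9
-1 22 4 30.4
-1 26 0 
-1 30 2 40.1
-1 34 4 37.1
-1 38 2 36.5
-1 42 4 36.9
-1 46 2 39.9
-1 50 5 35.7
-1 54 3 34.5
-1 58 1 41.3
-1 62 3 39.6
-1 66 1 43.8
```

View pics/s9.png

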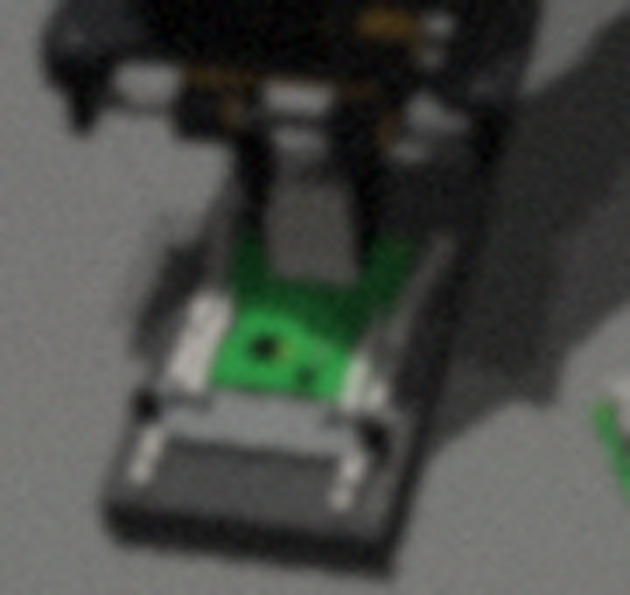

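The leading edge (260,390) is nearly at the crossbar, and the riding drag vanished at TCP x ≈ 557, which suggests a snap. I confirm by feeling for the bumper.

```bash
python3 -m inch '[0.0005,0,0,0,0,0,1,0,0,0,0,0,0,1]' | grep -E "eef|ft"; python3 -m inch '[0.0005,0,0,0,0,0,1,0,0,0,0,0,0,1]' | grep -E "eef|ft"
```

```text
eef_pos: [559.7, -164.7, 43.6]
ft_force: [-1.4, -1.2, -1.4]
eef_pos: [560.1, -164.6, 43.6]
ft_force: [-1.3, -0.9, -0.6]
```

```bash
python3 -m inch '[0.0005,0,0,0,0,0,1,0,0,0,0,0,0,1]' | grep -E "eef|ft"
```

```text
eef_pos: [560.5, -164.5, 43.6]
ft_force: [-3.3, -1.7, 0.1]
```

Resistance is building like the soft bumper. Next a gentle pull-back: snapped teeth should hold the board.

```bash
python3 -m inch '[-0.001,0,0,0,0,0,1,0,0,0,0,0,0,1]' | grep -E "eef|ft"; python3 -m inch '[-0.0007,0,0,0,0,0,1,0,0,0,0,0,0,1]' | grep -E "eef|ft"; python3 -m inch '[-0.0007,0,0,0,0,0,1,0,0,0,0,0,0,1]' | grep -E "eef|ft"
```

```text
eef_pos: [559.8, -164.7, 43.6]
ft_force: [-1.3, -0.7, -2.0]
eef_pos: [559.2, -164.8, 43.6]
ft_force: [-0.5, -0.3, -1.4]
eef_pos: [558.4, -164.9, 43.6]
ft_force: [-0.9, 0.6, -2.0]
```

```bash
python3 -m inch '[-0.0005,0,0,0,0,0,1,0,0,0,0,0,0,1]' | grep -E "eef|ft"; python3 -m inch '[-0.0005,0,0,0,0,0,1,0,0,0,0,0,0,1]' | grep -E "eef|ft"
```

```text
eef_pos: [558.2, -165.0, 43.6]
ft_force: [2.2, 0.7, -3.0]
eef_pos: [558.0, -165.2, 43.8]
ft_force: [6.4, 0.5, -3.0]
```

The pull rises to 6 N without the board moving, so the teeth are in the notches. I ease forward to neutral, open a little, and rise.

```bash
python3 -m inch '[0.001,0,0,0,0,0,1,0,0,0,0,0,0,1,0,0,0,0,0,0,1]' | grep -E "eef|ft|rot"; python3 -m inch '[0,0,0,0,0,0,0.1,0,0,0,0,0,0,0,0,0,0,0,0,0,-0.1,0,0,0,0,0,0,-0.1,0,0,0,0,0,0,-0.1]'; python3 - <<'E'
from h import *
c=env.read_camera("wrist"); cv2.imwrite('pics/w10.png',c['pixels'])
E
```

```text
eef_pos: [558.2, -164.9, 43.6]
tcp_rot: [-1.571, 0.0, 0.149]
ft_force: [1.7, 0.1, -0.3]
t: 19.65
eef_pos: [558.4, -164.9, 43.6]
tcp_rot: [-1.571, -0.0, 0.149]
ft_force: [0.1, 0.1, 0.5]
opening: 0.545
```

View pics/w10.png

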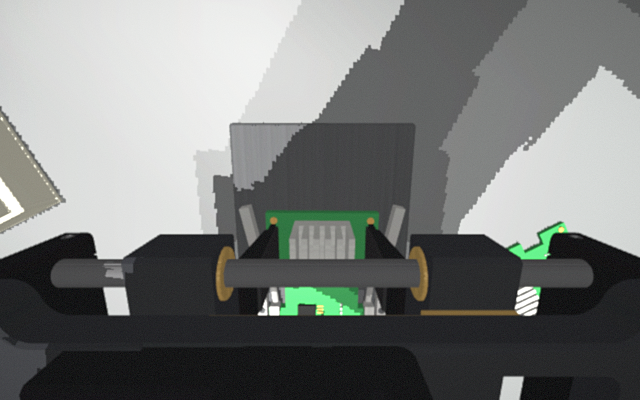

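The fingers are clear of the heat sink (322,235). I rise, then move to where the wrist camera sees the whole holder.

```bash
python3 -m inch '[0,-0.01,0,0,0,0,-0.1,0,-0.02,0,0,0,0,-0.1,0,-0.03,0,0,0,0,-0.1,0,-0.03,0,0,0,0,-0.1,0,-0.03,0,0,0,0,-0.1,0,-0.03,0,0,0,0,-0.1,0.02,-0.01,0.02,0,0,0,-0.1,0.025,0,0.025,0,0,0,-0.1,0.025,0,0.025,0,0,0,-0.1,0.025,0,0.025,0,0,0,-0.1]'
python3 -m inch '[0.015,0,0.025,0,0,0,-0.1,0,0,0,0,0,0,-0.1,0,0,0,0,0,0,-0.1]' | grep eef
python3 - <<'E'
from h import *
c=env.read_camera("wrist"); X=cloud(c); s=env.state(); np.savez('w11.npz',X=X,im=c['pixels']); cv2.imwrite('pics/w11.png',c['pixels'])
cv2.imwrite('pics/w11c.png',cv2.resize(c['pixels'][20:240,110:290],None,fx=3,fy=2.7,interpolation=cv2.INTER_CUBIC))
t=env.read_camera("top"); cv2.imwrite('pics/t11.png',cv2.resize(t['pixels'][100:300,150:480],None,fx=2.4,fy=2.4,interpolation=cv2.INTER_CUBIC))
O=np.array([576.8,-160.3]);a=.1461; ex=np.array([np.cos(a),np.sin(a)]); ey=np.array([-ex[1],ex[0]])
for f in ('w4.npz','w11.npz'):
  X=np.load(f)['X']; x=(X[...,:2]-O)@ex; y=(X[...,:2]-O)@ey; z=X[...,2]
  for sg in (1,-1):
    print(f,sg,[(x0,z[m].max().round(1)) for x0 in range(-2,60,4) for m in [(x>=x0)&(x<x0+4)&(abs(y-31*sg)<2.5)&(z<60)] if m.any()])
E
```

```text
t: 20.7
eef_pos: [638.8, -55.8, 204.7]
tcp_rot: [-1.571, -0.001, 0.148]
ft_force: [-0.4, -1.4, 0.6]
opening: 0.547
eef_pos: [649.2, -29.6, 204.0]
w4.npz 1 [(-2, np.float64(29.9)), (2, np.float64(30.3)), (6, np.float64(42.3)), (10, np.float64(41.6)), (14, np.float64(40.4)), (18, np.float64(38.1)), (22, np.float64(36.8)), (26, np.float64(41.7)), (30, np.float64(41.1)), (34, np.float64(40.9)), (38, np.float64(41.7)), (42, np.float64(41.0)), (46, np.float64(41.4)), (50, np.float64(40.7)), (54, np.float64(41.1)), (58, np.float64(41.8))]
w4.npz -1 [(-2, np.float64(30.4)), (2, np.float64(30.1)), (6, np.float64(42.1)), (10, np.float64(42.6)), (14, np.float64(40.2)), (18, np.float64(39.1)), (22, np.float64(36.9)), (26, np.float64(41.2)), (30, np.float64(40.6)), (34, np.float64(41.7)), (38, np.float64(40.6)), (42, np.float64(40.8)), (46, np.float64(40.8)), (50, np.float64(41.3)), (54, np.float64(41.0)), (58, np.float64(41.1))]
w11.npz 1 [(-2, np.float64(35.8)), (2, np.float64(36.6)), (6, np.float64(41.5)), (10, np.float64(42.3)), (14, np.float64(40.0)), (18, np.float64(39.2)), (22, np.float64(37.8)), (26, np.float64(41.0)), (30, np.float64(41.3)), (34, np.float64(41.3)), (38, np.float64(40.8)), (42, np.float64(40.9)), (46, np.float64(41.2)), (50, np.float64(41.1)), (54, np.float64(41.9)), (58, np.float64(41.7))]
w11.npz -1 [(-2, np.float64(36.7)), (2, np.float64(36.0)), (6, np.float64(41.6)), (10, np.float64(41.8)), (14, np.float64(40.8)), (18, np.float64(38.8)), (22, np.float64(41.2)), (26, np.float64(41.9)), (30, np.float64(41.7)), (34, np.float64(41.0)), (38, np.float64(41.1)), (42, np.float64(40.7)), (46, np.float64(41.4)), (50, np.float64(41.4)), (54, np.float64(41.4)), (58, np.float64(41.1))]
```

View pics/w11c.png

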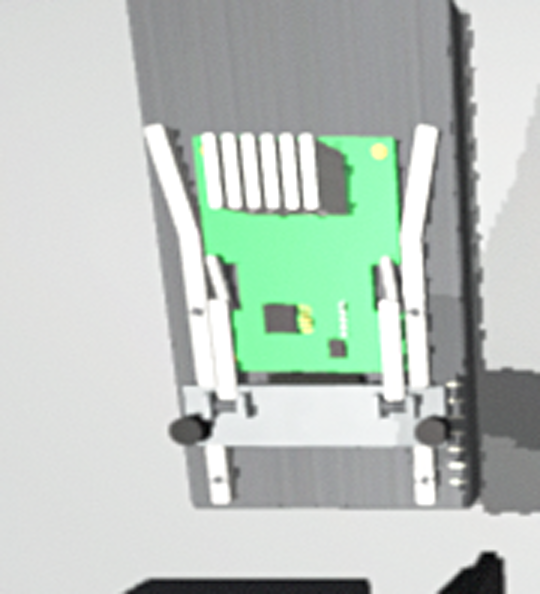

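View pics/t11.png

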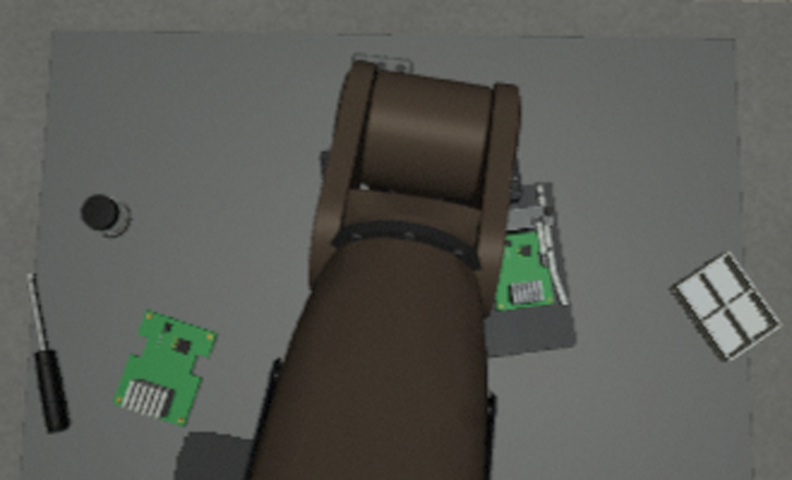

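The clip height profiles match the empty holder within about 1 mm on both sides, apart from one 4 mm bin on the right clip where the tooth dips, which reads 41 instead of 37 mm. At 0.1 rad the noses would read about 4 mm higher, and they don't. The picture shows both noses dipping into the notches at (225,285) and (390,285), with the board square and the gripper clear. Handing in.

```bash
python3 -c "
from cell import env
print(env.job_done())"
```

```text
the job is handed in; nothing more can be done
None
```

I gripped the middle-sized board by its heat sink and laid it on the open end of the holder. I slid it in by feel until both clips snapped into its notches, then released it and handed the job in at about 21 s. No verdict was reported.

**Insertion:** Push force along the slide peaked at about 6 N as the clips rode up. The highest force read was about 10 N vertical, when first laying the board on the bed. Drag vanished near board centre x ≈ 8 mm in the holder's frame, and the bumper was felt just beyond. A gentle pull-back of 6 N was held by the teeth.

**Final look:**
- **Board:** it lies flat and looks square between the rails. Lateral offset was about 0.1 mm when measured during the slide.
- **Clips:** both noses are back at their empty-holder heights within about 1 mm. One 4 mm depth bin near the right clip's tooth read about 4 mm higher than before; I took it as edge noise, since the nose ahead of it was down.
- **Gripper and bystanders:** the gripper was well clear of everything. I did not re-measure the bystanders; the jar, screwdriver and tray look undisturbed in the last top view. The arm hid most of the meter there, but nothing went near it.

The scene camera's depth was too noisy to show the clip state during the slide, so I relied on force there. The wrist camera had a sideways bias of about 2 mm, which I cancelled by measuring the board and holder in the same view.

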